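Clamp the beech block with the crank key

TASK

Clamp the beech block: take the crank key with the orange handle (the black-handled one does not fit), lower it upright over the brass tang of the clamp's drive until it sits fully down on the disc, and only then turn it clockwise, seen from above, by its handle until the red jaw has closed on the block. Let go and leave the key standing on the drive.

Things in the scene. Friction and masses are not known exactly. Their poses are not given: they have to be found in the camera images.
- flat_key: loose crank key, 250 g, standing upright. Origin: centre of its underside, z up. Dark steel socket foot 72 (x) by 36 (y) by 30 mm tall, slot below 58 (x) by 22 (y) mm, 22 deep; 16 mm stem; orange bar handle 68 long (x), 14 wide (y), 58 to 80 mm above the underside: pinch it across y. Half a turn makes no difference. A like key with black handle and round foot stands 10 to 20 cm away: wrong one.
- drive_top (a point): centre of the upper face of the steel drive disc (82 mm wide), on its upright axis, 28 mm above the counter; turns with it. Brass tang on it: 44 long (point x), 8 thick (y), 18 mm high. A seated key's underside rests here, with 7 mm play each way and 0.33 rad free turn each way before it drives. At the start the red jaw is 66 to 87 mm along +y, the fixed jaw at 140; both 60 mm above the counter.
- drive (a joint): turn of the drive disc of the blue clamp fixed to the counter: 0 at the start (jaw open), growing clockwise seen from above to its stop at 0.80 rad (jaw closed on the block). Moves the red jaw 25 mm per rad. Friction 0.15 N m, no spring: stays where it is left.
- beech_block: loose beech block 34 by 56 by 28 mm lying on the clamp's base between red jaw and fixed jaw, 34 mm side across the jaws. Origin: centre of its underside, 20 mm above the counter. Need not be touched: the jaw pushes it against the fixed jaw.
There are look-alikes about, which are no part of the job. Leave any pink or turquoise look-alike of the beech_block alone. What is shaped like the flat_key but blue is not meant.

How it is judged:
On the way, in this order (a step that is already met when the one before it is completed fails the run):
1. the orange-handled key sits fully down over the tang, upright, the drive not yet turned (z of flat_key in the frame of drive_top below 0.006 m and horizontal distance between flat_key and drive_top below 0.014 m and angle between flat_key's own z axis and vertical below 0.15 rad and value of joint drive below 0.2 rad), for 0.2 s.
2. the drive is being turned with the seated key in the fingers (value of joint drive above 0.35 rad and contact force between the fingers and flat_key above 1 N and z of flat_key in the frame of drive_top below 0.01 m), for 0.05 s.
At the end, for the whole second after the job is handed in: Drive turned to 0.73 rad or more of 0.80; block flat on the base between the jaws, its centre 110 to 135 mm from the drive axis; orange-handled key still, upright within 0.15 rad, underside within 6 mm of the disc and 14 mm of its axis, released (value of joint drive above 0.73 rad and z of flat_key in the frame of drive_top below 0.006 m and horizontal distance between flat_key and drive_top below 0.014 m and angle between each of flat_key, beech_block's own z axis and vertical below 0.15 rad and z of beech_block in the frame of drive_top below 0.002 m and horizontal distance between beech_block and drive_top between 0.11 and 0.135 m and linear speed of flat_key below 0.02 m/s); the robot touches nothing.
It also fails if it takes over 48 s, if anything falls off the work surface, if the arm or the gripper's body presses on something with over 40 N, if the wrist force passes 120 N, or if a joint passes its speed limit or range.

ROBOT

A 6-joint arm with a two-finger parallel gripper is mounted at the origin on a cart in front of the work surface, level with it; the furniture and walls round the work are solid. World frame = base frame: x ahead of the robot, y to its left, z up, the work surface at z = 0. Lengths are in m, angles in rad, forces in N, time in s.
With the tool pointing down it reaches from about 0.25 to 0.8 m from the base axis. Payload 3.9 kg.
Tool frame: the origin (TCP) lies at the very end of the fingers, on their centre line; the grasp point (between the pads) lies 19 mm behind it; z points along the fingers, y is the line along which they close (so a half turn about z gives the same grasp; the last joint's range is limited). The gripper opens to 85 mm and grips with 20 to 120 N. Pads are 22 mm wide; open, the fingers measure 114 mm over their backs; the gripper's body (76 mm by 85 mm) begins 54 mm behind the grasp point. The pads swing forward as they close: fully open they stand 13 mm farther back than shut.
Start: joints at [-1.16, 0.26, -0.138, 1.173, 0, 1.571], TCP at [0.21, -0.481, 0.231] pointing down, gripper open.
Joint ranges: [-2.78, 2.78], [-0.83, 1.72], [-1.28, 1.37], [-1.9, 2.12], [-1.57, 1.48], [-3.14, 3.14]. Speed limits (rad/s): [2.57, 2.57, 3.14, 3.14, 3.14, 3.14].

INTERFACE

Orientations are given as a unit quaternion [x, y, z, w].
In Python, from cell import goto, move_linear, move_j, move_gripper, dwell, ik, get_obs, grab_frame, MotionError, finish_job, find_in, outline_of gives the robot as it stands. Calls block until the motion is done:
- goto(position, orientation): joint-space move of the TCP to a pose.
- move_linear(position, rotation=None, v=0.15, threshold=None): straight line of the TCP; rotation=None keeps the orientation; v is the mean speed in m/s. With threshold (N) it stops when the force on the tool has changed by that much, and returns True; else False.
- move_j(angles): joint-space move.
- move_gripper(opening, squeeze=None): finger opening in m; squeeze is the grip in N (None keeps the last); returns when the fingers have stopped.
- dwell(seconds).
- ik(position, orientation): joint angles nearest the present ones, or None.
- get_obs(): the state.
- grab_frame(name): name is "scene" or "top"; returns a dict with "img" (420x560x3 uint8, red, green, blue), "K" (3x3 intrinsics, pixels), "dist_coeffs" ([k1, k2, p1, p2, k3] as OpenCV has them; the pictures are not rectified), "rvec" (rotation vector, rad) and "tvec" (3), from world to camera coordinates, as OpenCV has them. Camera axes: x right, y down, z forward; pixel columns grow to the right and rows downward; lengths in m; the calibration is good to about 2 mm. A picture is of the moment at which its call begins. There is no depth.
A pose or a line that the arm cannot do raises MotionError and nothing moves.
- finish_job(): hands the job in; it is judged then, once.
Trained networks look in a picture, given as the dict that the camera call returned (one of the last four; its "shot" number tells which), for a name from the list of things; names that differ only in an ending like _2 or _b are one class to them, and where a whole thing is asked for, a point or a joint stands for the part that bears it (a point fixed in the world has none). Each returns a list of dicts, best first, with "p" (0 to 1); they miss things now and then, are a little off and sometimes report something else, mostly with a low value. They report only what shows in the picture. A call takes as long as a camera call. They do not tell look-alikes from the thing itself.
- find_in(picture, label): "xyz" ([x, y, z] in m, in world coordinates, good to about 4 mm: the middle of the surface that is visible of it).
- outline_of(picture, label): "mask" (420x560 bool, what is visible of it).
The state is a dict: "clock": time; "q": joint angles; "qd": joint speeds; "effort": joint torques, N m; "tool_pos": TCP position; "tcp_rot": TCP orientation; "wrist_force": force on the tool from outside, world axes, zero at the start; "wrist_torque": the same for the moment, N m; "opening": finger opening in m; "grasp_force": force on a finger pad.
Only numpy, scipy, OpenCV 4.12 (cv2) and the standard library are available. Lean on these libraries where they do the work, as an engineer would, in place of code of your own. Each camera call takes 0.05 s, during which the arm holds its last target. There are 200 camera calls.

## Working session

There is one attempt and no reset: what is moved stays moved. The work goes in short steps, each a Python script; the robot and the scene stay as the last script left them, time stands still between calls to the robot, and variables do not carry over. Pictures are saved under pics/ and viewed, at most 10 in all, crops included, and the job is handed in when it is done.

```bash
mkdir -p pics; ls
python3 - <<'E'
from cell import *
import cv2,numpy as np
o=get_obs();print(o['clock'],o['tool_pos'],o['tcp_rot'],o['opening'])
for n in ['scene','top']:
    f=grab_frame(n);cv2.imwrite(f'pics/{n}0.png',f['img'][:,:,::-1])
    R=cv2.Rodrigues(np.array(f['rvec'],float))[0];print(n,'cam',-R.T@np.array(f['tvec']).ravel())
    for l in ['flat_key','drive_top','beech_block']:
        for d in find_in(f,l)[:4]:print(n,l,round(d['p'],2),np.round(d['xyz'],3),cv2.projectPoints(np.array([d['xyz']],float),np.array(f['rvec'],float),np.array(f['tvec'],float),np.array(f['K'],float),np.array(f['dist_coeffs'],float))[0].ravel().round())
E
```

```text
pics
0.0 [ 0.2093678  -0.48068595  0.2304573 ] [ 9.78980986e-01  2.03949119e-01 -1.98741702e-04 -9.72564920e-04] 0.08499109929322765
scene cam [-0.24606075  0.50793206  0.6830383 ]
scene flat_key 0.9 [0.582 0.258 0.029] [222. 234.]
scene flat_key 0.83 [0.617 0.36  0.03 ] [174. 238.]
scene drive_top 0.75 [ 0.491 -0.024  0.052] [349. 211.]
scene drive_top 0.59 [ 0.513 -0.125  0.028] [378. 203.]
scene beech_block 0.71 [0.648 0.003 0.026] [306. 191.]
scene beech_block 0.68 [ 0.49  -0.019  0.051] [348. 212.]
top cam [0.36615247 0.10725318 0.91847414]
top flat_key 0.87 [0.614 0.346 0.029] [175. 177.]
top flat_key 0.67 [0.601 0.244 0.032] [221. 182.]
top drive_top 0.84 [ 0.52  -0.129  0.032] [399. 222.]
top beech_block 0.95 [0.486 0.158 0.028] [260. 237.]
top beech_block 0.85 [ 0.496 -0.018  0.044] [346. 233.]
top beech_block 0.69 [ 0.655 -0.004  0.027] [338. 160.]
```

Run:
```python
import cv2,numpy as np
a=cv2.imread('pics/top0.png')[140:270,130:450];b=cv2.imread('pics/scene0.png')[150:290,130:450]
cv2.imwrite('pics/c0.png',np.vstack([cv2.resize(a,None,fx=2.2,fy=2.2,interpolation=2),cv2.resize(b,None,fx=2.2,fy=2.2,interpolation=2)]))
```

```text
(no output)
```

View pics/c0.png

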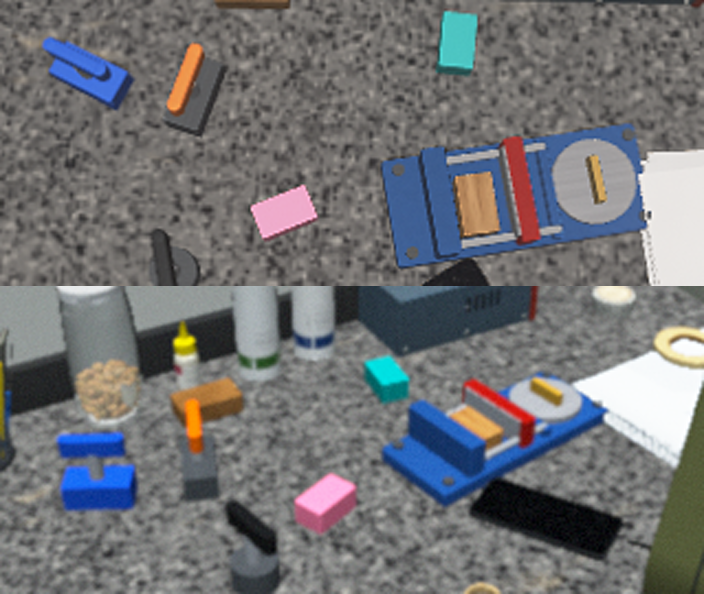

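View pics/top0.png

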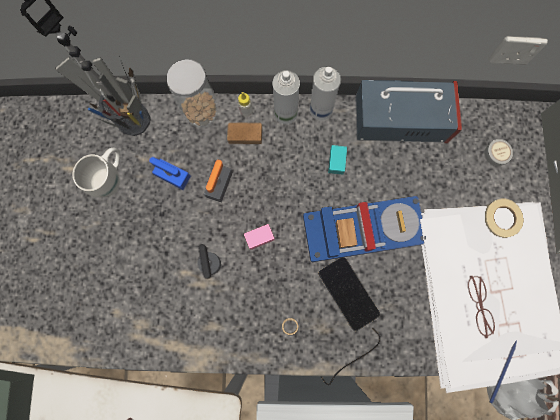

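Top view: the orange key is at about (216,180) and the blue look-alike at (168,172). The black key is at (207,262). The drive disc is at (400,222), with its brass tang pointing nearly up in the image and the jaws to its left. Next I fit box models to the colour masks in both views.

```bash
cat > h.py <<'E'
from cell import *
import cv2,numpy as np
from scipy.optimize import minimize
from scipy.spatial.transform import Rotation as Ro
def proj(f,P):
    a=lambda k:np.array(f[k],float)
    return cv2.projectPoints(np.array(P,float),a('rvec'),a('tvec'),a('K'),a('dist_coeffs'))[0].reshape(-1,2)
def box(x,y,yaw,L,W,z0,z1):
    c,s=np.cos(yaw),np.sin(yaw)
    return [[x+c*a*L/2-s*b*W/2,y+s*a*L/2+c*b*W/2,z] for a in(-1,1) for b in(-1,1) for z in(z0,z1)]
def mask(f,lo,hi,guess,rad):
    m=cv2.inRange(cv2.cvtColor(f['img'],cv2.COLOR_RGB2HSV),lo,hi)
    u,v=proj(f,[guess])[0]; r=np.zeros_like(m);cv2.circle(r,(int(u),int(v)),rad,255,-1)
    return m&r
def sil(f,P,S=8):
    h=cv2.convexHull(((proj(f,P)+.5)*S*16).astype(np.int32))
    x0,y0=0,0
    im=np.zeros((420*S,560*S),np.uint8);cv2.fillConvexPoly(im,h,255,shift=4)
    return cv2.resize(im,(560,420),interpolation=cv2.INTER_AREA)/255.
def fit(frames,masks,g,L,W,z0,z1,z=False):
    def cost(p):
        return sum(np.abs(sil(f,box(p[0],p[1],p[2],L,W,z0+(p[3] if z else 0),z1+(p[3] if z else 0)),4)-m/255.).sum()/max(1,(m>0).sum()) for f,m in zip(frames,masks))
    n=4 if z else 3
    s=np.vstack([np.zeros(n),np.diag([.015,.015,.25,.01][:n])])
    best=min((minimize(cost,np.r_[g,0][:n],method='Nelder-Mead',options=dict(initial_simplex=np.r_[g,0][:n]+k*s,maxiter=150,xatol=2e-4,fatol=1e-3)) for k in(1,-1)),key=lambda r:r.fun)
    return best.x,best.fun
OR=((3,150,110),(18,255,255)); BR=((12,90,80),(30,255,255))
E
python3 - <<'E'
from h import *
F=[grab_frame('top'),grab_frame('scene')]
for nm,col,g,dim in [('key',OR,[.60,.245,-.3],(.068,.014,.058,.080)),('tang',BR,[.513,-.126,0.],(.044,.008,.028,.046))]:
    M=[mask(f,*col,[g[0],g[1],(dim[2]+dim[3])/2],24) for f in F]
    print(nm,[int((m>0).sum()) for m in M])
    for i in ([0],[1],[0,1]): print(i,*fit([F[k] for k in i],[M[k] for k in i],g,*dim))
    for k,f in enumerate(F):
        x=fit(F,M,g,*dim)[0]; im=f['img'][:,:,::-1].copy(); u,v=proj(f,[[x[0],x[1],dim[3]]])[0].astype(int)
        S=8; c=cv2.resize(im[v-22:v+22,u-22:u+22],None,fx=S,fy=S,interpolation=0)
        h=cv2.convexHull(((proj(f,box(*x,*dim))+.5-[u-22,v-22])*S).astype(np.int32)); cv2.polylines(c,[h],True,(0,255,0),1)
        mm=cv2.resize(M[k][v-22:v+22,u-22:u+22],None,fx=S,fy=S,interpolation=0); cs,_=cv2.findContours(mm,0,2);cv2.drawContours(c,cs,-1,(255,0,255),1)
        cv2.imwrite(f'/tmp/{nm}{k}.png',c)
r=lambda n:np.hstack([cv2.imread(f'/tmp/{n}{k}.png')[:,:] for k in(0,1)])
cv2.imwrite('pics/fit.png',cv2.resize(np.vstack([r('key'),r('tang')]),(600,600)))
E
```

```text
key [222, 394]
[0] [ 0.60703822  0.25357831 -0.24467949] 0.4699523052464229
[1] [ 0.620664    0.24882764 -0.35483317] 0.5690952523141237
[0, 1] [ 0.60746408  0.25407666 -0.23580989] 1.1148337946785243
tang [105, 94]
[0] [ 0.52283184 -0.13188839  0.13186023] 0.36201680672268904
[1] [ 0.52463951 -0.13069952  0.03623732] 0.3239048811013767
[0, 1] [ 0.52406446 -0.1313931   0.09846371] 0.7628344955003279
```

View pics/fit.png

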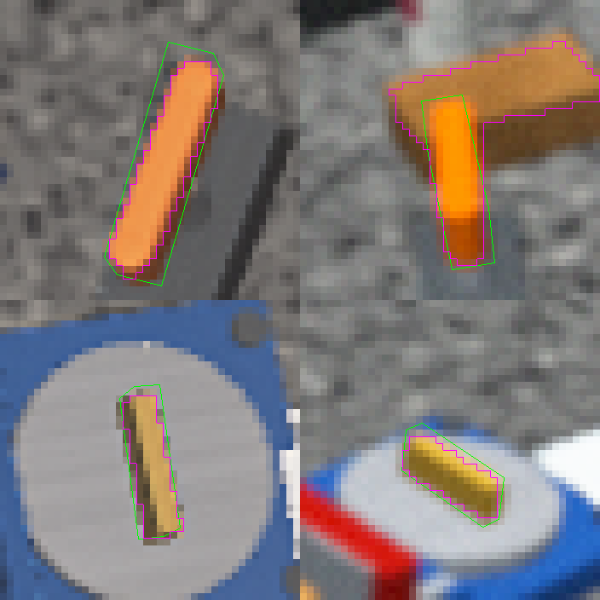

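The masks are the problem: the brown block leaks into the orange mask in the scene view, and the shaded sides drop out. I'll use only the bright top faces and intersect them with their known heights, then use the networks' masks for the disc as a check.

```bash
cat >> h.py <<'E'
def unproj(f,uv,z):
    a=lambda k:np.array(f[k],float)
    n=cv2.undistortPoints(np.array(uv,float).reshape(-1,1,2),a('K'),a('dist_coeffs')).reshape(-1,2)
    R=cv2.Rodrigues(a('rvec'))[0];c=-R.T@a('tvec').ravel();d=np.c_[n,np.ones(len(n))]@R
    return c+d*((z-c[2])/d[:,2])[:,None]
def face(f,lo,hi,g,rad):
    """centre, yaw, length, width of a bright upper face at height g[2]"""
    m=mask(f,lo,hi,g,rad); n,lab,st,_=cv2.connectedComponentsWithStats(m)
    k=1+np.argmax(st[1:,4]); ys,xs=np.nonzero(lab==k)
    P=unproj(f,np.c_[xs,ys],g[2])[:,:2]; c=P.mean(0); w,V=np.linalg.eigh(np.cov((P-c).T)); a=V[:,1]*np.sign(V[0,1])
    return c.round(4),round(float(np.arctan2(a[1],a[0])),3),np.sqrt(12*w[::-1]).round(4)
E
python3 - <<'E'
from h import *
T,S=grab_frame('top'),grab_frame('scene')
for f,o,b in[(T,((5,150,190),(18,255,255)),((12,80,150),(30,255,255))),(S,((5,225,200),(22,255,255)),((12,90,165),(32,255,255)))]:
    print('key',face(f,*o,[.606,.25,.08],20)); print('tang',face(f,*b,[.523,-.131,.046],20))
    m=max(outline_of(f,'drive_top'),key=lambda d:d['p']); hsv=cv2.cvtColor(f['img'],cv2.COLOR_RGB2HSV)
    u,v=proj(f,[[.523,-.131,.028]])[0]; g=((hsv[...,1]<45)&(hsv[...,2]>110)).astype(np.uint8)
    r=np.zeros_like(g);cv2.circle(r,(int(u),int(v)),28,1,-1); g&=r
    cs,_=cv2.findContours(g,0,1);c=max(cs,key=cv2.contourArea).reshape(-1,2)
    P=unproj(f,c,.028)[:,:2].astype(np.float32); print('disc',cv2.minEnclosingCircle(P), m['p'],m['mask'].sum())
E
```

```text
key (array([0.6046, 0.2528]), -0.316, array([0.064 , 0.0124]))
tang (array([ 0.5222, -0.1312]), 0.182, array([0.0431, 0.0073]))
disc ((0.5225771069526672, -0.13156524300575256), 0.04109853878617287) 0.74 1236
key (array([0.6027, 0.2548]), -0.319, array([0.0658, 0.0124]))
tang (array([ 0.5198, -0.1277]), 0.141, array([0.0417, 0.01  ]))
disc ((0.5610034465789795, -0.1585453599691391), 0.09322280436754227) 0.95 459
```

```bash
cat >> h.py <<'E'
def Q(psi): return (Ro.from_euler('z',psi)*Ro.from_euler('x',np.pi)).as_quat()
KEY=[.6038,.2536];KY=-.317;DR=[.522,-.131];DY=.17
E
python3 - <<'E'
from h import *
for off in(0,np.pi,-np.pi):
    for p,a in((KEY,KY),(DR,DY),(DR,DY-1.3)):
        q=ik([*p,.2],Q(a+off)); print(round(off,1),None if q is None else np.round(q,2))
E
```

```text
0 [ 0.4   0.5   0.15  1.22  0.   -2.43]
0 [-0.25  0.3  -0.17  1.1   0.    2.73]
0 [-0.25  0.3  -0.17  1.1   0.   -2.26]
3.1 [0.4  0.5  0.15 1.22 0.   0.71]
3.1 [-0.25  0.3  -0.17  1.1   0.   -0.42]
3.1 [-0.25  0.3  -0.17  1.1   0.    0.88]
-3.1 [0.4  0.5  0.15 1.22 0.   0.71]
-3.1 [-0.25  0.3  -0.17  1.1   0.   -0.42]
-3.1 [-0.25  0.3  -0.17  1.1   0.    0.88]
```

Run:
```python
from h import *
q=Q(KY+np.pi)
goto([*KEY,.20],q); move_gripper(.045,40)
hit=move_linear([*KEY,.057],v=.12,threshold=6); print('hit',hit,get_obs()['tool_pos'])
if not hit:
    move_gripper(0.0,40); o=get_obs(); print(o['opening'],o['grasp_force'],o['wrist_force'].round(2) if hasattr(o['wrist_force'],'round') else o['wrist_force'],o['clock'])
    b=np.array(o['wrist_force']);move_linear([*KEY,.16],v=.12);o=get_obs(); print(o['opening'],np.array(o['wrist_force'])-b,o['tool_pos'],o['clock'])
    T,S=grab_frame('top'),grab_frame('scene')
    for n,f in(('t',T),('s',S)):
        u,v=proj(f,[[*KEY,.12]])[0].astype(int); cv2.imwrite(f'/tmp/{n}.png',cv2.resize(f['img'][max(0,v-50):v+50,u-60:u+60,::-1],(600,500))[:, :390])
    cv2.imwrite('pics/lift.png',np.hstack([cv2.resize(f['img'][max(0,proj(f,[[*KEY,.12]])[0].astype(int)[1]-50):,:][:100,proj(f,[[*KEY,.12]])[0].astype(int)[0]-45:][:,:90,::-1],(390,433)) for f in(T,S)]))
```

```text
hit False [0.60449326 0.25390638 0.05790774]
0.013117811069724487 41.005705296993256 [-0.75 -1.29  2.77] 5.8333
0.013389879058945474 [ 1.09742969  1.78780617 -5.48315053] [0.60305409 0.25330369 0.15884356] 6.8417
```

View pics/lift.png

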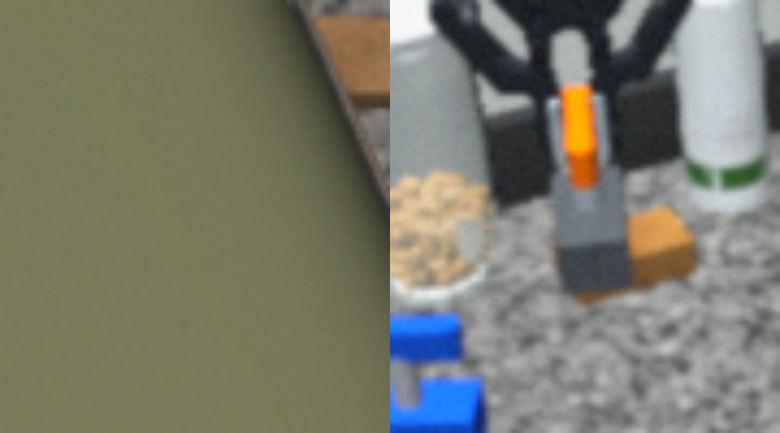

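The key hangs upright in the fingers: orange handle pinched at (580,135) in the crop, foot below it. Next I move over the drive and check its position from there.

Run:
```python
from h import *
q=Q(DY+np.pi)
move_linear([*KEY,.19],v=.15); goto([*DR,.19],q); move_linear([*DR,.125],v=.12)
dwell(.2);o=get_obs(); print(o['tool_pos'],o['opening'],o['clock'],Ro.from_quat(o['tcp_rot']).as_matrix()[:,0])
S=grab_frame('scene');T=grab_frame('top')
zt=o['tool_pos'][2]+.022
for n,f in(('s',S),('t',T)): 
    for nm,c in(('o',((5,200,180),(22,255,255))),('ot',((5,150,150),(22,255,255)))):
        try: print(n,face(f,*c,[*DR,zt],20))
        except Exception as e: print(n,e)
u,v=proj(S,[[*DR,.08]])[0].astype(int); a=cv2.resize(S['img'][v-45:v+45,u-40:u+40,::-1],(400,450),interpolation=2)
u,v=proj(T,[[*DR,.08]])[0].astype(int); b=cv2.resize(T['img'][v-45:v+45,u-40:u+40,::-1],(400,450),interpolation=2)
cv2.imwrite('pics/above.png',np.hstack([a,b]))
```

```text
[ 0.52286358 -0.13117117  0.1260004 ] 0.013150139854713092 9.6417 [-0.98557021 -0.16925637 -0.0019076 ]
s (array([ 0.4935, -0.1247]), -0.486, array([0.0502, 0.0171]))
s (array([ 0.4912, -0.1225]), -0.559, array([0.0534, 0.0207]))
t attempt to get argmax of an empty sequence
t (array([ 0.501 , -0.1333]), 0.216, array([0.0208, 0.0128]))
```

View pics/above.png

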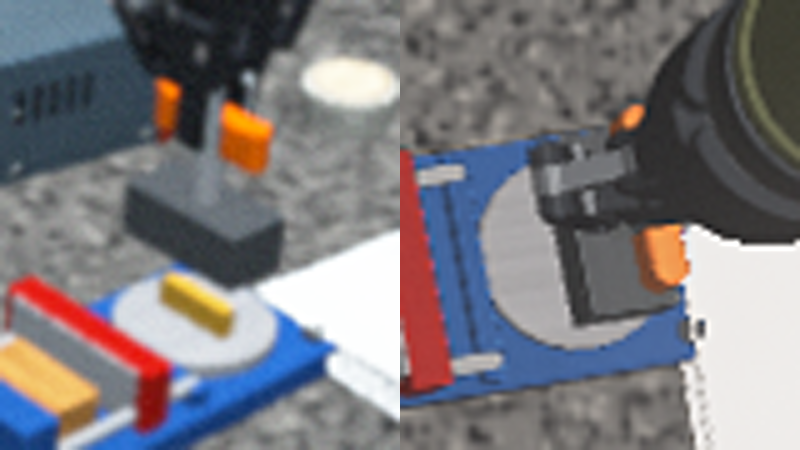

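The key is upright over the drive, and its foot looks roughly parallel to the tang. I'll overlay the expected foot and tang to measure the offset.

Run:
```python
from h import *
o=get_obs(); p=o['tool_pos']; outs=[]
for n in('scene','top'):
    f=grab_frame(n); u,v=proj(f,[[*DR,.08]])[0].astype(int)-[25,25]; v+=8; S=8
    c=cv2.resize(f['img'][v:v+50,u:u+50,::-1],None,fx=S,fy=S,interpolation=2)
    for B,col in((box(p[0],p[1],DY,.072,.036,p[2]-.058,p[2]-.028),(0,255,0)),(box(*DR,DY,.044,.008,.028,.046),(255,0,255))):
        P=((proj(f,B)+.5-[u,v])*S).astype(int)
        for i in range(8):
            for j in range(i):
                if bin(i^j).count('1')==1: cv2.line(c,tuple(map(int,P[i])),tuple(map(int,P[j])),col,1)
    outs.append(c)
cv2.imwrite('pics/ov.png',np.hstack(outs))
```

```text
(no output)
```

View pics/ov.png

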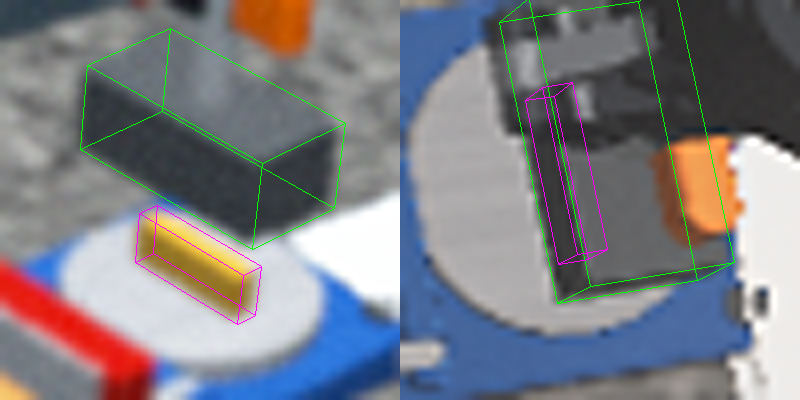

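The overlays match, and the foot and tang are off by the same amount, so their relative position is right. Lowering the key now.

Run:
```python
from h import *
q=Q(DY+np.pi)
hit=move_linear([*DR,.083],q,v=.03,threshold=6); o=get_obs(); print(hit,o['tool_pos'],o['wrist_force'],o['wrist_torque'],o['opening'],o['clock'])
```

```text
True [ 0.52175492 -0.13113254  0.08565381] [-0.05195644 -0.18065087  4.84197875] [0.02783498 0.05591462 0.06999196] 0.012972807965411113 11.0417
```

Contact came at z = 0.0857 against 0.086 expected, so the key is seated. Now I turn it clockwise and watch the torque.

Run:
```python
from h import *
dwell(.4); p=np.array(get_obs()['tool_pos']); p[:2]=DR
move_gripper(0,60)
for a in [.2,.35,.5,.65,.8,.9,.98,1.04,1.1,1.14,1.18,1.22,1.26]:
    move_linear(p,Q(DY+np.pi-a),v=.1); dwell(.1); o=get_obs()
    x=Ro.from_quat(o['tcp_rot']).as_matrix()[:,0]; act=DY-np.arctan2(-x[1],-x[0])
    print(a,round(act,3),np.round(o['wrist_force'],1),np.round(o['wrist_torque'],2),round(o['opening'],4),np.round(o['tool_pos'],4),round(o['clock'],1))
    if abs(o['wrist_torque'][2])>1.2: break
S=grab_frame('scene');T=grab_frame('top')
cr=lambda f:cv2.resize(f['img'][(v:=int(proj(f,[[.515,-.07,.05]])[0][1]))-45:v+45,(u:=int(proj(f,[[.515,-.07,.05]])[0][0]))-60:u+60,::-1],(400,300),interpolation=2)
cv2.imwrite('pics/turn.png',np.hstack([cr(S),cr(T)]))
```

```text
0.2 0.198 [-0.1 -0.1  0.5] [-0.01 -0.06  0.02] 0.0128 [ 0.5223 -0.1311  0.0858] 12.1
0.35 0.348 [ 0.1 -2.7  0.6] [-0.59 -0.05  0.04] 0.0127 [ 0.5223 -0.1315  0.0858] 12.5
0.5 0.498 [ 0.2 -3.5  0.3] [-0.75 -0.01  0.1 ] 0.0131 [ 0.5223 -0.1314  0.0858] 12.9
0.65 0.647 [ 0.9 -2.9  1.1] [-0.81 -0.12  0.05] 0.0126 [ 0.5223 -0.1312  0.0858] 13.3
0.8 0.797 [ 0.4 -3.5  1.5] [-0.66 -0.16  0.03] 0.0129 [ 0.5222 -0.131   0.0858] 13.7
0.9 0.898 [ 1.1 -3.7  1.7] [-0.67 -0.3  -0.06] 0.0126 [ 0.5222 -0.131   0.0858] 14.1
0.98 0.978 [ 2.2 -4.   1.9] [-0.74 -0.48 -0.02] 0.0128 [ 0.5225 -0.1312  0.0858] 14.4
1.04 1.039 [ 2.1 -3.4  1.6] [-0.87 -0.59 -0.02] 0.0125 [ 0.5225 -0.1312  0.0858] 14.8
1.1 1.099 [ 2.6 -4.4  2.3] [-0.98 -0.7  -0.12] 0.0129 [ 0.5227 -0.1313  0.0859] 15.1
1.14 1.138 [ 3.3 -3.6  2.4] [-0.94 -0.72  0.1 ] 0.0129 [ 0.5226 -0.1313  0.0858] 15.5
1.18 1.176 [ 3.5 -3.   2.3] [-1.03 -0.69  0.75] 0.0126 [ 0.5226 -0.1312  0.0859] 15.8
1.22 1.214 [ 3.6 -5.5  3.1] [-1.06 -0.66  1.36] 0.0127 [ 0.5226 -0.1311  0.0859] 16.2
```

View pics/turn.png

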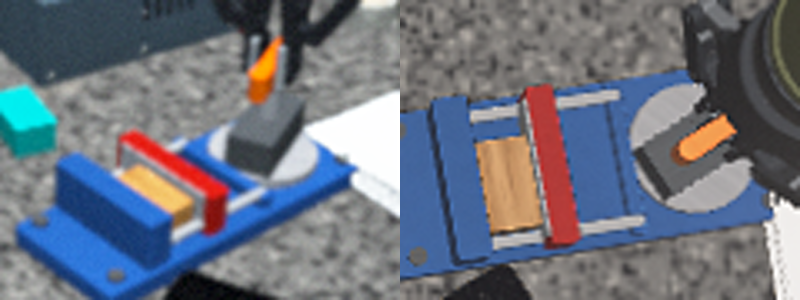

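The torque rose to 1.36 N m right at the expected 1.13 rad, so the drive is at its stop with the red jaw against the block. I'll relax the torque, release, retreat and check.

Run:
```python
from h import *
p=np.array(get_obs()['tool_pos']); p[:2]=DR
move_linear(p,Q(DY+np.pi-1.15),v=.1); move_gripper(.04); move_linear([*DR,.20],v=.1)
goto([.33,-.35,.25],Q(np.pi-.6)); dwell(.3)
o=get_obs(); print(o['clock'],o['opening'],np.round(o['wrist_force'],1))
S=grab_frame('scene');T=grab_frame('top')
for f,c,w in((T,((5,150,190),(18,255,255)),((8,60,100),(30,255,255))),(S,((5,225,200),(22,255,255)),((8,60,100),(30,255,255)))):
    print('key handle',face(f,*c,[*DR,.108],24))
n=np.array([-np.sin(DY),np.cos(DY)])
hsv=cv2.cvtColor(T['img'],cv2.COLOR_RGB2HSV)
b=face(T,(8,60,120),(28,255,255),[*(np.array(DR)+.122*n),.048],16); print('block',b,(b[0]-DR)@n)
g=[*(np.array(DR)+.096*n),.06]; m=mask(T,(0,150,80),(4,255,255),g,40)|mask(T,(172,150,80),(180,255,255),g,40)
ys,xs=np.nonzero(m); P=unproj(T,np.c_[xs,ys],.06)[:,:2]; d=(P-DR)@n; print('jaw',np.percentile(d,[3,50,97]))
cr=lambda f:cv2.resize(f['img'][(v:=int(proj(f,[[.515,-.07,.05]])[0][1]))-45:v+45,(u:=int(proj(f,[[.515,-.07,.05]])[0][0]))-60:u+60,::-1],(400,300),interpolation=2)
cv2.imwrite('pics/end.png',np.hstack([cr(S),cr(T)]))
```

```text
19.6083 0.040273108230844956 [-0.2 -0.4  0. ]
key handle (array([ 0.5226, -0.1321]), -0.949, array([0.0635, 0.0126]))
key handle (array([ 0.519 , -0.1278]), -0.928, array([0.0638, 0.0118]))
block (array([ 0.4974, -0.0125]), 0.155, array([0.0511, 0.0317])) 0.12095368066583106
jaw [0.08719161 0.09473576 0.10204983]
```

View pics/end.png

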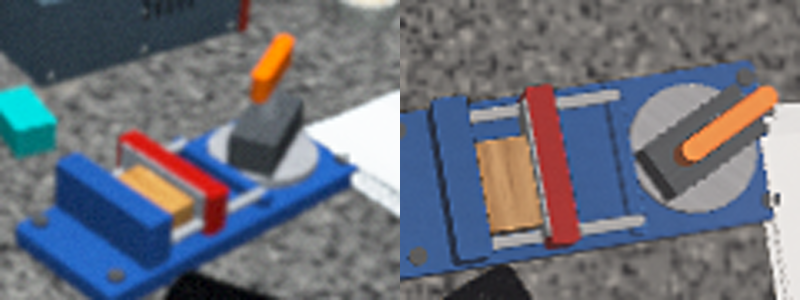

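The red jaw's rear face is at 87 mm, where 86 mm means closed. The block centre is 121 mm from the axis, and the key stands centred, upright and free. Handing in.

```bash
python3 -c "
from cell import *
print(finish_job())"
```

```text
the job is handed in; nothing more can be done
None
```

The job is handed in: the orange key was seated on the tang, turned clockwise to the stop so the red jaw closed on the beech block, and left standing free on the drive; the hand-in returned no verdict.

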